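# Shake a jar of wood stain on the press-down mixer

### The arm

A 7-joint arm with a two-finger parallel gripper is mounted at the origin on the work surface; the furniture and walls round the work are solid. World frame = base frame: x ahead of the robot, y to its left, z up, the work surface at z = 0. Lengths are in m, angles in rad, forces in N, time in s.
With the tool pointing down it reaches from about 0.425 to 0.875 m from the base axis. Payload 4.7 kg.
Tool frame: the origin (TCP) lies between the finger pads; the fingertips stand 14 mm ahead of it and the grasp point (between the pads) lies 5 mm behind it; z points along the fingers, y is the line along which they close (so a half turn about z gives the same grasp; the last joint's range is limited). The gripper opens to 87 mm and grips with 3 to 60 N. Pads are 19 mm wide; open, the fingers measure 117 mm over their backs; the gripper's body (75 mm by 190 mm) begins 51 mm behind the grasp point.
Start: joints at [1.158, 0.321, -0.07, 1.45, 0.023, 1.371, -0.057], TCP at [0.269, -0.592, 0.237] pointing down, gripper open.
Joint ranges: [-2.86, 2.86], [-0.3, 2.09], [-1.38, 1.24], [0.06, 2.45], [-1.56, 4.7], [0.09, 2.05], [-2.69, 2.69]. Speed limits (rad/s): [2.57, 2.57, 3.14, 3.14, 3.14, 3.14, 3.14].

### API

Orientations are given as a rotation vector (axis times angle).
In Python, from bench import ctrl gives the robot as it stands.
- The arm moves only by the tool step_arm, never from a script. Its argument "commands" is a list of rows, each an object with "travel": the shift along the tool's x, y, z in m, a list of three; "turn": the turn, a rotation vector about the tool's x, y, z in degrees, a list of three. A call has 1 to 5 rows; each row is the pose to reach, as a shift and turn from the pose commanded when the call began, along the tool's axes at that moment; what a row does not reach only later rows make up. A row lasts 1/10 s, in which the tool goes at most 50 mm and 8.59 degrees, less where a joint would pass 70% of its speed; a pose out of reach is approached as far as the arm can. A call with a gripper value outside its range is refused whole. "gripper" is the opening, from 0 (shut) to 1 (fully open), set as the call begins (left out, the last holds). The fingers move at their own pace and stop on an object; "force" is the grip in N (left out, the last holds). Time passes only in rows, so rows that repeat a pose let the fingers close. It gives the time, the measured TCP pose, the force, the opening and the grip force at its end, in the units of the state.
- ctrl.get_state(): the state, without advancing time (a new reading comes with each control period).
- ctrl.get_image(name): name is "scene" or "side" or "wrist"; returns the picture (480x640x3 uint8, red, green, blue); there is no depth.
- ctrl.camera_model(name): a dict with "fx", "fy", "cx", "cy" (pixels), "R" (3x3) and "t" (3): a world point X has camera coordinates R X + t; the wrist camera has in their place "T_tool_cam" (4x4, takes a point from camera to tool coordinates, whose origin is the TCP and whose axes are the flange's). Camera axes: x right, y down, z forward; pixel columns grow to the right and rows downward; lengths in m; the calibration is good to about 2 mm. A picture is of the moment at which its call begins: read the wrist's pose just before it. camera_model takes no time and is no camera call.
- ctrl.close_job(): hands the job in; it is judged then, once.
The state is a dict: "time": time; "joint_positions": joint angles; "qd": joint speeds; "joint_torque": joint torques, N m; "position": TCP position; "tool_rot": TCP orientation; "ft_force": force on the tool from outside, world axes, zero at the start; "torque": the same for the moment, N m; "grip_width": opening from 0.0 (shut) to 1.0 (fully open); "grip_force": force on a finger pad.
Only numpy, scipy, OpenCV 4.12 (cv2) and the standard library are available. Lean on these libraries where they do the work, as an engineer would, in place of code of your own. Each camera call takes 0.05 s, during which the arm holds its last target. There are 200 camera calls.

### The job

Shake up the stain in the tall jar: take the tall jar (not the short one), press it upright into the sprung cup of the bench mixer until the cup is all the way down, and keep it down for a good second. Then let the cup come up again and leave the jar standing upright in it. Leave the short jar where it stands.

Things in the scene. Friction and masses are not known exactly. Their poses are not given: they have to be found in the camera images.
- tall_jar_centre (a point): the taller of two round screw-top jars of brown glass with a paper band and a black lid: 42 mm in diameter, 90 mm tall over the lid, 0.13 to 0.23 kg, stands upright and loose on the table. The point is its centre, 45 mm above its underside; its z axis is the jar's axis, up. Grip it across the diameter
- short_jar_centre (a point): the shorter jar, same make: 42 mm in diameter, 58 mm tall, loose. The point is its centre, 29 mm above its underside. Not to be used
- cup_floor (a point): middle of the inner floor of the mixer's cup, where the jar's foot goes; it moves down with the cup. The mixer is a fixed grey box 116 mm square, its top 62 mm above the table, with a round black rubber cup on a steel stem over its middle. The cup is open at the top: floor 82 mm above the table when up, inner diameter about 62 mm at the floor and 72 mm at the rim, rim 10 mm above the floor, outer diameter 82 mm
- mixer_cup (a joint): how far the cup is pressed straight down, in m: 0 when up, 0.012 fully down at a hard stop. A spring pushes it up with about 5 N when up and 9 N when fully down; it does not latch, and the jar's own weight does not press it down
Not all that is in view belongs to the job. What is shaped like the part that bears tall_jar_centre but pink is not meant.

How it is judged:
By the outcome, as a careful person would: the job done as asked, in the order asked, and still so for the second after the job is handed in, with the robot touching nothing.
It also fails if it takes over 42 s, if anything falls off the work surface, if the arm or the gripper's body presses on something with over 40 N, if the wrist force passes 120 N, or if a joint passes its speed limit or range.

## Working session

There is one attempt and no reset: what is moved stays moved. The work goes in short steps, Python scripts to look and compute and a tool call to move; the robot and the scene stay as the last step left them, time stands still between calls to the robot, and variables do not carry over. Pictures are saved under pics/ and viewed, at most 10 in all, crops included, and the job is handed in when it is done.

Besides the shell and the picture viewer there is one more tool, called after ">>>" in YAML: its name, and indented under it one key for each argument. step_arm: Moves the arm, as the interface text tells. Its arguments: {"type":"object","properties":{"commands":{"type":"array"},"gripper":{"type":"number"},"force":{"type":"number"}},"required":["commands"]}

```bash
mkdir -p pics
python3 - <<'E'
from bench import ctrl
import cv2
s=ctrl.get_state();print(s)
for n in("scene","side"):
    cv2.imwrite(f"pics/{n}0.png",ctrl.get_image(n)[:,:,::-1]);print(n,ctrl.camera_model(n))
print(ctrl.camera_model("wrist"))
E
```

```text
{'time': 0.0, 'joint_positions': array([ 1.15808118,  0.32182909, -0.07003442,  1.45164253,  0.02261977,
        1.3708048 , -0.05693766]), 'qd': array([ 0.00175233, -0.00089457, -0.00012379, -0.00026104, -0.00126276,
       -0.00014945, -0.00247717]), 'joint_torque': array([-4.53743496e-04, -4.91296935e+01, -4.04207027e-01, -3.12531638e+01,
       -6.40304340e-02,  4.37263492e-02,  1.90264918e-04]), 'position': array([ 0.26879095, -0.59125483,  0.23547345]), 'tool_rot': array([-3.06856130e+00, -6.64897127e-01,  8.32717971e-04]), 'ft_force': array([ 0.90496368, -0.10272303,  0.02407157]), 'torque': array([ 0.03696065, -0.01656667,  0.02733139]), 'grip_force': 0.0, 'grip_width': 0.9995302494653414}
scene {'fx': 485.3106837846791, 'fy': 485.3106837846791, 'cx': 319.0193490359072, 'cy': 236.83504454958873, 'R': array([[-0.47265856, -0.8810638 ,  0.01790151],
       [-0.56342349,  0.28651174, -0.77489676],
       [ 0.67760449, -0.37634772, -0.63183427]]), 't': array([0.29336514, 0.28501257, 0.64100017])}
side {'fx': 582.5443943589445, 'fy': 582.5443943589445, 'cx': 316.99971616154977, 'cy': 226.4815480742105, 'R': array([[-0.84335343, -0.53703884, -0.01855451],
       [-0.22624505,  0.38618587, -0.89424474],
       [ 0.48740965, -0.7499665 , -0.44719356]]), 't': array([0.41712056, 0.14896889, 0.85312197])}
{'fx': 431.4594821104457, 'fy': 431.4594821104457, 'cx': 313.7711968684671, 'cy': 239.78809863223634, 'T_tool_cam': array([[-4.17696372e-04, -9.58950413e-01, -2.83573503e-01,
         7.67833206e-02],
       [ 9.99999825e-01, -5.19162456e-04,  2.82659530e-04,
        -1.80491163e-04],
       [-4.18277189e-04, -2.83573335e-01,  9.58950462e-01,
        -1.48148881e-01],
       [ 0.00000000e+00,  0.00000000e+00,  0.00000000e+00,
         1.00000000e+00]])}
```

View pics/scene0.png

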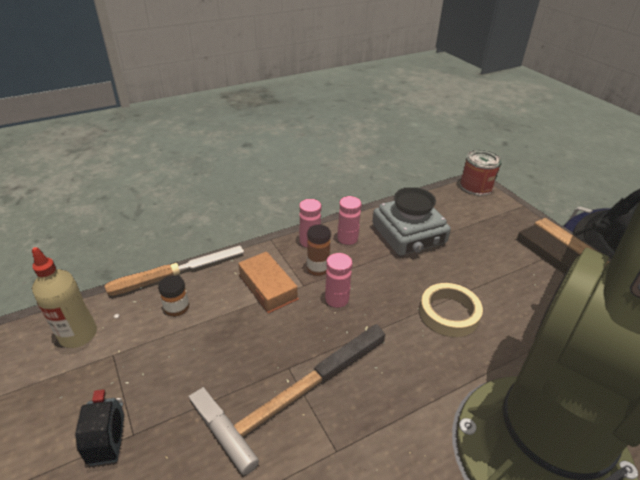

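View pics/side0.png

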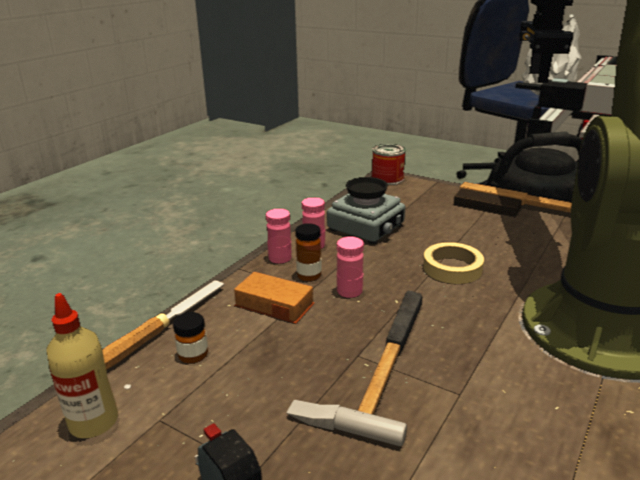

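The scene and side pictures show the brown tall jar at scene (318,249) and side (308,252). Three pink decoys stand round it, and the mixer is at scene (412,215) and side (366,205). I'll enlarge both.

Run:
```python
import cv2
for n,(x,y) in {"scene":(290,180),"side":(255,170)}.items():
    im=cv2.imread(f"pics/{n}0.png")[y:y+140,x:x+170]
    im=cv2.resize(im,None,fx=4.5,fy=4.28,interpolation=cv2.INTER_CUBIC)
    im=cv2.resize(cv2.imread(f"pics/{n}0.png")[y:y+140,x:x+170],(680,560),interpolation=cv2.INTER_CUBIC)
    for k in range(0,170,20): cv2.line(im,(k*4,0),(k*4,6),(0,255,255),1);cv2.putText(im,str(x+k),(k*4,18),0,.4,(0,255,255))
    for k in range(0,140,20): cv2.putText(im,str(y+k)+"-",(0,k*4+4),0,.4,(0,255,255))
    cv2.imwrite(f"pics/{n}0c.png",im)
```

```text
(no output)
```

View pics/scene0c.png

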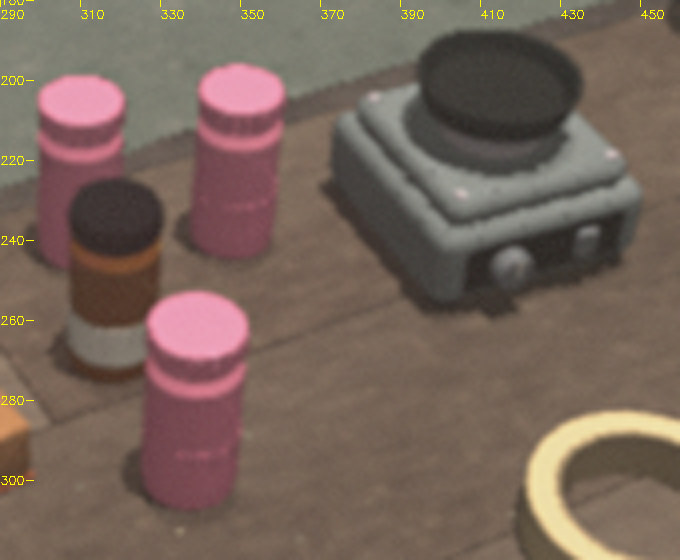

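View pics/side0c.png

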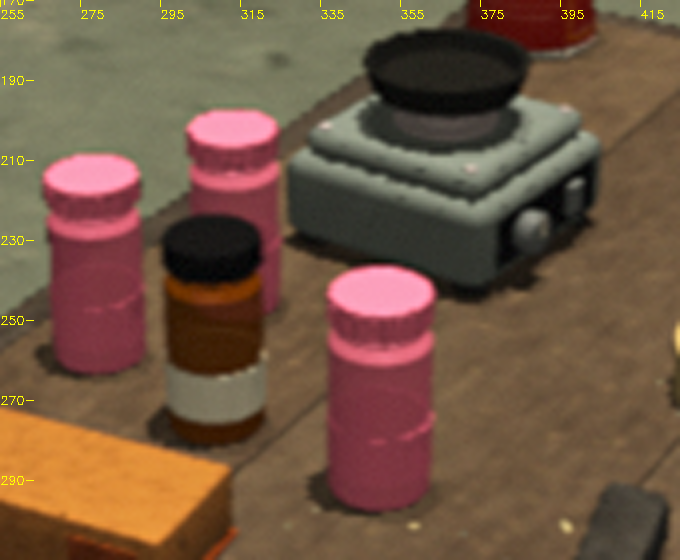

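Lid-top centres:

| Object | Scene | Side |
|---|---|---|
| Tall jar | (319.1,232.2) | (308.1,229.2) |
| Pink, front | (339.5,261.2) | (350.4,243) |
| Pink, left | (310.4,205.7) | (277.9,213.7) |
| Pink, right | (350.2,203) | (313.4,202.3) |
| Cup rim | (415,200) | (366.5,186.5) |

The brick starts left of the jar.

```bash
cat > h.py <<'E'
from bench import ctrl
import numpy as np, cv2
def cam(n):
    m=ctrl.camera_model(n);K=np.array([[m["fx"],0,m["cx"]],[0,m["fy"],m["cy"]],[0,0,1]]);return K,np.array(m["R"]),np.array(m["t"])
def plane(n,uv,z):
    K,R,t=cam(n);d=R.T@np.linalg.inv(K)@[*uv,1];c=-R.T@t;return c+d*(z-c[2])/d[2]
def tri(a,b):
    P=[np.hstack([K@R,(K@t)[:,None]]) for K,R,t in (cam("scene"),cam("side"))]
    X=cv2.triangulatePoints(P[0],P[1],np.float64(a),np.float64(b)).ravel();return X[:3]/X[3]
def proj(n,X):
    K,R,t=cam(n);p=K@(R@np.array(X)+t);return p[:2]/p[2]
E
python3 - <<'E'
from h import *
np.set_printoptions(precision=4,suppress=True)
for k,a,b,z in [("tall",(319.1,232.2),(308.1,229.2),.09),("pf",(339.5,261.2),(350.4,243),.09),("pl",(310.4,205.7),(277.9,213.7),.09),("pr",(350.2,203),(313.4,202.3),.09),("rim",(415,200),(366.5,186.5),.092)]:
    print(k,tri(a,b),plane("scene",a,z)[:2],plane("side",b,z)[:2])
for uv in [(240,265),(270,254),(296,290),(272,308)]: print("brick",plane("scene",uv,.03)[:2])
print("short",plane("scene",(172,283),.058)[:2])
E
```

```text
tall [0.4499 0.0937 0.0874] [0.4452 0.0958] [0.4483 0.0969]
pf [0.3661 0.1005 0.0879] [0.3633 0.1019] [0.3647 0.1034]
pl [0.5283 0.0703 0.0874] [0.5228 0.0727] [0.5265 0.0735]
pr [ 0.5004 -0.0008  0.0881] [0.4966 0.0013] [0.4992 0.0017]
rim [ 0.4555 -0.1206  0.0852] [ 0.4468 -0.1132] [ 0.4489 -0.1072]
brick [0.4921 0.2301]
brick [0.4951 0.1704]
brick [0.3903 0.1685]
brick [0.3714 0.2213]
short [0.472 0.353]
```

```bash
cat >> h.py <<'E'
from scipy.spatial.transform import Rotation as Ro
D=Ro.from_matrix([[1,0,0],[0,-1,0],[0,0,-1]])  # tool down, y=-world y
def go(p,Rt=D):
    s=ctrl.get_state();R=Ro.from_rotvec(s["tool_rot"])
    print("t",round(s["time"],2),"pos",s["position"].round(4),"F",s["ft_force"].round(1),"g",round(s["grip_width"],3),round(s["grip_force"],1))
    print("travel",R.inv().apply(np.array(p)-s["position"]).round(4),"turn",np.degrees((R.inv()*Rt).as_rotvec()).round(2))
def wproj(X,s):
    m=ctrl.camera_model("wrist");T=np.eye(4);T[:3,:3]=Ro.from_rotvec(s["tool_rot"]).as_matrix();T[:3,3]=s["position"]
    return T@m["T_tool_cam"],np.array([[m["fx"],0,m["cx"]],[0,m["fy"],m["cy"]],[0,0,1]])
def wplane(uv,z,s):
    T,K=wproj(0,s);d=T[:3,:3]@np.linalg.inv(K)@[*uv,1];c=T[:3,3];return c+d*(z-c[2])/d[2]
def snap(f):
    s=ctrl.get_state();im=ctrl.get_image("wrist")[:,:,::-1];cv2.imwrite(f,im)
    np.save(f[:-3]+"npy",np.r_[s["position"],s["tool_rot"]]);return s
def load(f):
    a=np.load(f[:-3]+"npy");return dict(position=a[:3],tool_rot=a[3:])
E
python3 -c "
from h import *
go([.45,-.12,.237])"
```

```text
t 0.1 pos [ 0.2688 -0.5913  0.2356] F [1.3 0.3 0.8] g 1.002 0.0
travel [ 0.36   -0.354  -0.0008] turn [-0.09  0.03 24.46]
```

>>> step_arm:
  commands:
    - {"travel":[0.036,-0.035,0],"turn":[0,0,5]}
    - {"travel":[0.072,-0.07,0],"turn":[0,0,10]}
    - {"travel":[0.107,-0.105,0],"turn":[0,0,15]}
    - {"travel":[0.142,-0.14,0],"turn":[0,0,20]}
    - {"travel":[0.177,-0.174,0],"turn":[0,0,24.5]}
  gripper: 0.85

```text
time: 0.6
position: [0.3584, -0.3578, 0.2362]
tool_rot: [-3.141, 0.007, 0.001]
ft_force: [-0.2, -0.7, 0.4]
grip_width: 0.85
grip_force: 0.0
```

```bash
python3 -c "
from h import *
go([.45,-.12,.237])"
```

```text
t 0.6 pos [ 0.3584 -0.3578  0.2362] F [-0.2 -0.7  0.4] g 0.85 0.0
travel [ 0.0906 -0.2382 -0.0008] turn [-0.01  0.03 -0.24]
```

>>> step_arm:
  commands:
    - {"travel":[0.018,-0.046,0],"turn":[0,0,0]}
    - {"travel":[0.036,-0.093,0],"turn":[0,0,0]}
    - {"travel":[0.054,-0.14,0],"turn":[0,0,0]}
    - {"travel":[0.072,-0.187,0],"turn":[0,0,0]}
    - {"travel":[0.09,-0.234,0],"turn":[0,0,0]}

```text
time: 1.1
position: [0.4479, -0.1254, 0.2364]
tool_rot: [3.141, -0.002, -0.0]
ft_force: [0.6, 0.3, 1.6]
grip_width: 0.851
grip_force: 0.0
```

```bash
python3 -c "
from h import *
snap('pics/w1.png')
go([.447,.096,.2])
s=load('pics/w1.png')
im=cv2.imread('pics/w1.png')
for p in [(320,240),(320,100)]: print(p,wplane(p,.092,s))"
```

```text
t 1.15 pos [ 0.4511 -0.1155  0.2368] F [0.9 7.3 0.4] g 0.855 0.0
travel [-0.0019 -0.2114  0.0378] turn [-0.26 -0.14  0.61]
(320, 240) [ 0.43807963 -0.13020563  0.092     ]
(320, 100) [ 0.53228941 -0.12995391  0.092     ]
```

View pics/w1.png

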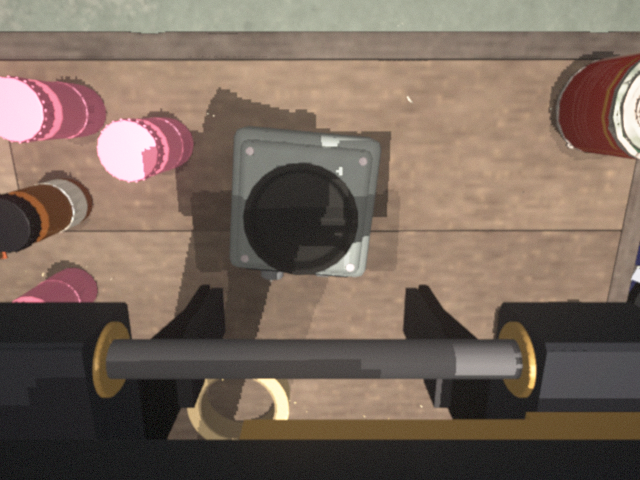

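The wrist picture was taken while the arm was still settling. It shows the cup rim as an ellipse from x 243–358 and y 163–275, with its centre near (300,218). The four corner screws are at (250,152), (368,158), (244,258) and (350,268).

```bash
python3 -c "
from h import *
s=load('pics/w1.png');print(s)
for p in [(243,218),(358,218),(300,163),(300,275)]: print(p,wplane(p,.092,s)[:2])
q=[wplane(p,.062,s)[:2] for p in [(250,152),(368,158),(244,258),(350,268)]];print(np.array(q),np.mean(q,0))
K=wproj(0,s)
snap('pics/w2.png')
for i in range(1): pass
im=cv2.imread('pics/w2.png')[100:300,200:400]
cv2.imwrite('pics/w2c.png',cv2.resize(im,None,fx=3,fy=3,interpolation=cv2.INTER_CUBIC))
go([.447,.096,.2])
"
```

```text
{'position': array([ 0.44790865, -0.12536483,  0.23639103]), 'tool_rot': array([ 3.14105841e+00, -1.57533592e-03, -1.96411343e-04])}
(243, 218) [ 0.4541564  -0.07653493]
(358, 218) [ 0.45401714 -0.15663823]
(300, 163) [ 0.4920406  -0.11662834]
(300, 275) [ 0.41166174 -0.11578701]
[[ 0.49675899 -0.07904242]
 [ 0.49226854 -0.16595339]
 [ 0.41448917 -0.07074484]
 [ 0.40593789 -0.15459573]] [ 0.45236365 -0.1175841 ]
t 1.2 pos [ 0.4499 -0.1195  0.2367] F [-0.5  0.   0.3] g 0.85 0.0
travel [-0.0005 -0.2154  0.0372] turn [-0.13 -0.07  0.65]
```

View pics/w2c.png

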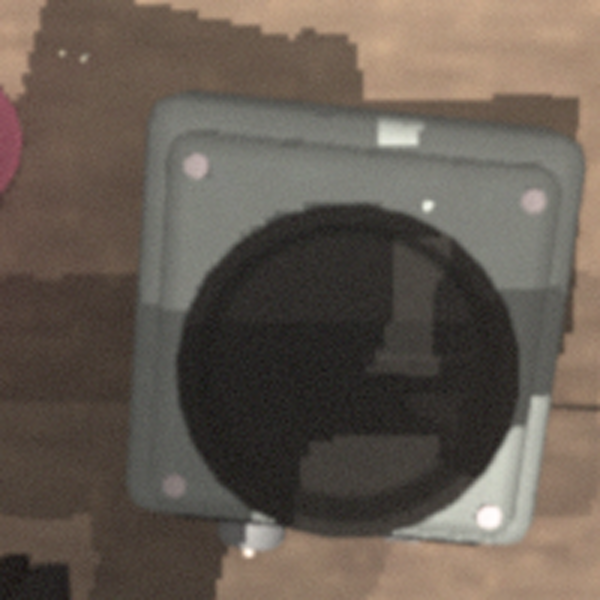

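The crop was taken with the arm still. The rim spans x 177–520 and y 203–537 in the crop, so its centre is (316.2,223.3) in the picture. The screws are at crop (195,166), (534,201), (174,486) and (489,517).

```bash
python3 -c "
from h import *
s=load('pics/w2.png');print(s)
f=lambda p:(p[0]/3+200,p[1]/3+100)
for p in [(177,370),(520,370),(348,203),(348,537)]: print(wplane(f(p),.092,s)[:2])
q=np.array([wplane(f(p),.062,s)[:2] for p in [(195,166),(534,201),(174,486),(489,517)]]);print(q,q.mean(0))
go([.449,.096,.2])
"
```

```text
{'position': array([ 0.45108228, -0.11549861,  0.23679652]), 'tool_rot': array([-3.13698718, -0.01683096, -0.00375552])}
[ 0.45324191 -0.07682398]
[ 0.4541436  -0.15686146]
[ 0.49240225 -0.11629099]
[ 0.41197635 -0.11723759]
[[ 0.49744937 -0.07860783]
 [ 0.48979755 -0.16244018]
 [ 0.41403471 -0.07126846]
 [ 0.40628653 -0.15483137]] [ 0.45189204 -0.11678696]
t 1.2 pos [ 0.4499 -0.1195  0.2367] F [-0.5  0.   0.3] g 0.85 0.0
travel [ 0.0015 -0.2154  0.0372] turn [-0.13 -0.07  0.65]
```

>>> step_arm:
  commands:
    - {"travel":[0,-0.046,0],"turn":[0,0,0]}
    - {"travel":[0,-0.09,0],"turn":[0,0,0]}
    - {"travel":[0,-0.132,0],"turn":[0,0,0]}
    - {"travel":[0,-0.175,0],"turn":[0,0,0]}
    - {"travel":[0,-0.215,0],"turn":[0,0,0]}

```text
time: 1.7
position: [0.4476, 0.0891, 0.2364]
tool_rot: [3.141, -0.001, 0.0]
ft_force: [0.5, -0.6, 1.1]
grip_width: 0.853
grip_force: 0.0
```

>>> step_arm:
  commands:
    - {"travel":[0,0,0],"turn":[0,0,0]}
    - {"travel":[0,0,0],"turn":[0,0,0]}

```text
time: 1.9
position: [0.4478, 0.0878, 0.2363]
tool_rot: [3.141, 0.002, -0.001]
ft_force: [1.3, -0.9, -0.4]
grip_width: 0.85
grip_force: 0.0
```

```bash
python3 -c "
from h import *
snap('pics/w3.png')
go([.447,.096,.2])
"
```

```text
t 1.95 pos [0.4479 0.0865 0.2362] F [ 0.3 -1.6  0.3] g 0.85 0.0
travel [-0.0009 -0.0095  0.0362] turn [ 0.05  0.03 -0.08]
```

View pics/w3.png

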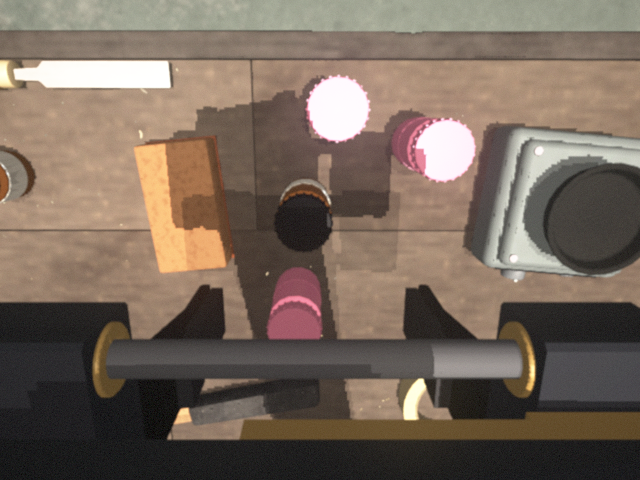

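The picture shows the tall jar's black lid spanning x 275–333 and y 193–251, with its centre at (304,222). The brick is left of it at x≤235. The pink decoys sit ahead at (338,110) and behind at (297,310), clear of the closing line along y.

```bash
python3 -c "
from h import *
s=load('pics/w3.png')
for p in [(275,222),(333,222),(304,193),(304,251)]: print(wplane(p,.09,s)[:2])
c=wplane((304,222),.09,s);print(c)
for p in [(338,108),(235,255),(215,137)]: print(p,wplane(p,.09 if p[0]>300 else .035,s)[:2])
go([c[0],c[1],.05])
"
```

```text
[0.45055363 0.11449982]
[0.4505699  0.07372452]
[0.47116295 0.09399869]
[0.42913484 0.09423486]
[0.45056176 0.09411445 0.09      ]
(338, 108) [0.52723476 0.07149192]
(235, 255) [0.40769123 0.15433107]
(215, 137) [0.50576521 0.16510028]
t 1.95 pos [0.4479 0.0865 0.2362] F [ 0.3 -1.6  0.3] g 0.85 0.0
travel [ 0.0027 -0.0077  0.1862] turn [ 0.05  0.03 -0.08]
```

>>> step_arm:
  commands:
    - {"travel":[0.003,-0.008,0.025],"turn":[0,0,0]}
    - {"travel":[0.003,-0.008,0.06],"turn":[0,0,0]}
    - {"travel":[0.003,-0.008,0.09],"turn":[0,0,0]}
    - {"travel":[0.003,-0.008,0.11],"turn":[0,0,0]}
    - {"travel":[0.003,-0.008,0.11],"turn":[0,0,0]}

```text
time: 2.45
position: [0.4488, 0.0932, 0.1236]
tool_rot: [3.141, -0.006, -0.01]
ft_force: [-0.9, 0.4, 0.2]
grip_width: 0.849
grip_force: 0.0
```

```bash
python3 -c "
from h import *
go([.4505,.094,.05])
"
```

```text
t 2.45 pos [0.4488 0.0932 0.1236] F [-0.9  0.4  0.2] g 0.849 0.0
travel [ 0.0022 -0.0008  0.0736] turn [ 0.03  0.38 -0.21]
```

>>> step_arm:
  commands:
    - {"travel":[0.001,-0.001,0.02],"turn":[0,0,0]}
    - {"travel":[0.001,-0.001,0.04],"turn":[0,0,0]}
    - {"travel":[0.001,-0.001,0.058],"turn":[0,0,0]}
    - {"travel":[0.001,-0.001,0.073],"turn":[0,0,0]}
    - {"travel":[0.001,-0.001,0.073],"turn":[0,0,0]}

```text
time: 2.95
position: [0.4514, 0.0951, 0.0528]
tool_rot: [3.141, -0.005, -0.004]
ft_force: [0.2, 0.6, -1.0]
grip_width: 0.847
grip_force: 0.0
```

```bash
python3 -c "
from h import *
go([.4505,.094,.05])
"
```

```text
t 2.95 pos [0.4514 0.0951 0.0528] F [ 0.2  0.6 -1. ] g 0.847 0.0
travel [-0.0009  0.0011  0.0028] turn [ 0.03  0.15 -0.17]
```

>>> step_arm:
  commands:
    - {"travel":[0,0,0],"turn":[0,0,0]}
    - {"travel":[0,0,0],"turn":[0,0,0]}
    - {"travel":[0,0,0],"turn":[0,0,0]}
    - {"travel":[0,0,0],"turn":[0,0,0]}
    - {"travel":[0,0,0],"turn":[0,0,0]}
  gripper: 0.3
  force: 40

```text
time: 3.45
position: [0.4524, 0.0964, 0.054]
tool_rot: [3.141, -0.001, 0.001]
ft_force: [0.4, -0.4, -0.3]
grip_width: 0.48
grip_force: 4.8
```

>>> step_arm:
  commands:
    - {"travel":[0,0,0],"turn":[0,0,0]}
    - {"travel":[0,0,0],"turn":[0,0,0]}
    - {"travel":[0,0,0],"turn":[0,0,0]}

```text
time: 3.75
position: [0.4524, 0.0964, 0.0539]
tool_rot: [3.141, -0.001, 0.001]
ft_force: [-0.9, -1.9, 4.0]
grip_width: 0.474
grip_force: 39.8
```

>>> step_arm:
  commands:
    - {"travel":[0,0,-0.015],"turn":[0,0,0]}
    - {"travel":[0,0,-0.045],"turn":[0,0,0]}
    - {"travel":[0,0,-0.08],"turn":[0,0,0]}
    - {"travel":[0,0,-0.115],"turn":[0,0,0]}
    - {"travel":[0,0,-0.14],"turn":[0,0,0]}

```text
time: 4.25
position: [0.4522, 0.0972, 0.1952]
tool_rot: [-3.141, 0.0, -0.002]
ft_force: [0.1, 0.4, -1.8]
grip_width: 0.472
grip_force: 39.8
```

```bash
python3 -c "
from h import *
go([.454,-.117,.19])
"
```

```text
t 4.25 pos [0.4522 0.0972 0.1952] F [ 0.1  0.4 -1.8] g 0.472 39.8
travel [0.0019 0.2142 0.0052] turn [-0.01 -0.07 -0.02]
```

>>> step_arm:
  commands:
    - {"travel":[0,0.03,0],"turn":[0,0,0]}
    - {"travel":[0,0.07,0],"turn":[0,0,0]}
    - {"travel":[0,0.11,0],"turn":[0,0,0]}
    - {"travel":[0.001,0.155,0],"turn":[0,0,0]}
    - {"travel":[0.001,0.19,0],"turn":[0,0,0]}

```text
time: 4.75
position: [0.4521, -0.0957, 0.1929]
tool_rot: [3.141, -0.003, -0.001]
ft_force: [0.5, 1.0, -2.1]
grip_width: 0.469
grip_force: 39.8
```

>>> step_arm:
  commands:
    - {"travel":[0,0.015,0],"turn":[0,0,0]}
    - {"travel":[0.001,0.024,0],"turn":[0,0,0]}
    - {"travel":[0.001,0.024,0],"turn":[0,0,0]}
    - {"travel":[0.001,0.024,0],"turn":[0,0,0]}

```text
time: 5.15
position: [0.4541, -0.1155, 0.1934]
tool_rot: [-3.141, -0.002, 0.0]
ft_force: [0.1, -0.4, -1.7]
grip_width: 0.473
grip_force: 39.8
```

```bash
python3 -c "
from h import *
s=snap('pics/w4.png')
a=ctrl.get_image('scene')[:,:,::-1][150:290,290:470];b=ctrl.get_image('side')[:,:,::-1][110:250,270:450]
w=cv2.imread('pics/w4.png')
cv2.imwrite('pics/m4.png',np.hstack([cv2.resize(q,(400,311),interpolation=cv2.INTER_CUBIC) for q in(a,b)]))
go([.454,-.117,.16])
"
```

```text
t 5.3 pos [ 0.4541 -0.1158  0.1936] F [-0.5 -1.2 -2.1] g 0.472 39.8
travel [-0.0001  0.0012  0.0336] turn [-0.   -0.    0.11]
```

View pics/m4.png

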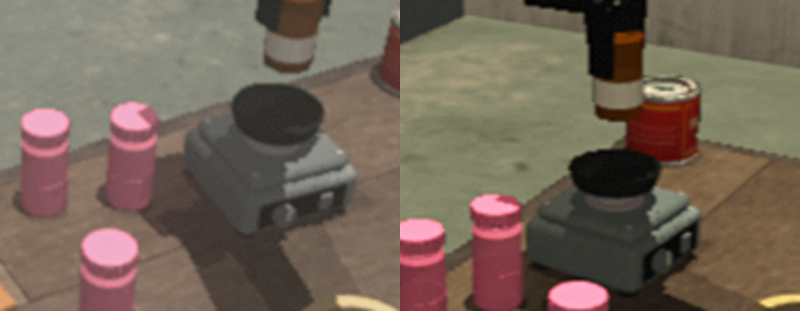

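The jar hangs upright over the cup. Its foot is at x≈420 in the scene picture and x≈368 in the side picture. I'll check that by projecting the expected points.

```bash
python3 -c "
from h import *
for n,x,c in (('scene',420,290+277/2.222),('side',368.1,270+216/2.222)):
    print(n,'foot seen',x,'exp',[proj(n,[a,b,.14]).round(1) for a,b in ((.453,-.116),(.458,-.116),(.453,-.111))],'rim seen',c,proj(n,[.453,-.117,.092]).round(1))
"
```

```text
scene foot seen 420 exp [array([417.9, 176.7]), array([416.2, 175.4]), array([415.7, 177.3])] rim seen 414.66246624662466 [414.6 197.8]
side foot seen 368.1 exp [array([367.3, 161. ]), array([364.9, 160.5]), array([366. , 161.8])] rim seen 367.2097209720972 [367.  184.4]
```

Within reading error (about 1–2 px) the jar is centred, and the cup leaves ±10 mm. Lowering into the cup.

>>> step_arm:
  commands:
    - {"travel":[0,0.001,0.012],"turn":[0,0,0]}
    - {"travel":[0,0.001,0.025],"turn":[0,0,0]}
    - {"travel":[0,0.001,0.037],"turn":[0,0,0]}
    - {"travel":[0,0.001,0.045],"turn":[0,0,0]}
    - {"travel":[0,0.001,0.05],"turn":[0,0,0]}

```text
time: 5.8
position: [0.4532, -0.1182, 0.1421]
tool_rot: [-3.141, 0.001, 0.003]
ft_force: [0.1, -0.3, -0.4]
grip_width: 0.473
grip_force: 39.8
```

>>> step_arm:
  commands:
    - {"travel":[0,0,0.003],"turn":[0,0,0]}
    - {"travel":[0,0,0.005],"turn":[0,0,0]}
    - {"travel":[0,0,0.007],"turn":[0,0,0]}
    - {"travel":[0,0,0.009],"turn":[0,0,0]}
    - {"travel":[0,0,0.009],"turn":[0,0,0]}

```text
time: 6.3
position: [0.4543, -0.1185, 0.1352]
tool_rot: [3.141, -0.001, 0.001]
ft_force: [-1.0, 0.5, 2.9]
grip_width: 0.47
grip_force: 39.8
```

>>> step_arm:
  commands:
    - {"travel":[0,0,0.003],"turn":[0,0,0]}
    - {"travel":[0,0,0.006],"turn":[0,0,0]}
    - {"travel":[0,0,0.009],"turn":[0,0,0]}
    - {"travel":[0,0,0.011],"turn":[0,0,0]}
    - {"travel":[0,0,0.011],"turn":[0,0,0]}

```text
time: 6.8
position: [0.4543, -0.1185, 0.1243]
tool_rot: [3.141, -0.001, 0.001]
ft_force: [-1.5, 0.1, 6.3]
grip_width: 0.476
grip_force: 39.8
```

>>> step_arm:
  commands:
    - {"travel":[0,0,0.001],"turn":[0,0,0]}
    - {"travel":[0,0,0.002],"turn":[0,0,0]}
    - {"travel":[0,0,0.002],"turn":[0,0,0]}
    - {"travel":[0,0,0.002],"turn":[0,0,0]}

```text
time: 7.2
position: [0.4546, -0.1186, 0.1237]
tool_rot: [3.14, -0.002, 0.002]
ft_force: [-3.8, 0.8, 15.3]
grip_width: 0.47
grip_force: 39.8
```

Force jumped from 6 to 15 N over less than 1 mm of motion, so the cup is at its hard stop. Pressing slightly more and holding.

>>> step_arm:
  commands:
    - {"travel":[0,0,0.001],"turn":[0,0,0]}
    - {"travel":[0,0,0.001],"turn":[0,0,0]}
    - {"travel":[0,0,0.001],"turn":[0,0,0]}
    - {"travel":[0,0,0.001],"turn":[0,0,0]}
    - {"travel":[0,0,0.001],"turn":[0,0,0]}

```text
time: 7.7
position: [0.4549, -0.1187, 0.1235]
tool_rot: [3.14, -0.002, 0.003]
ft_force: [-5.1, 0.9, 19.7]
grip_width: 0.476
grip_force: 39.9
```

>>> step_arm:
  commands:
    - {"travel":[0,0,0],"turn":[0,0,0]}
    - {"travel":[0,0,0],"turn":[0,0,0]}
    - {"travel":[0,0,0],"turn":[0,0,0]}
    - {"travel":[0,0,0],"turn":[0,0,0]}
    - {"travel":[0,0,0],"turn":[0,0,0]}

```text
time: 8.2
position: [0.455, -0.1187, 0.1236]
tool_rot: [3.14, -0.002, 0.003]
ft_force: [-6.9, 1.3, 19.1]
grip_width: 0.474
grip_force: 39.9
```

>>> step_arm:
  commands:
    - {"travel":[0,0,0],"turn":[0,0,0]}
    - {"travel":[0,0,0],"turn":[0,0,0]}
    - {"travel":[0,0,0],"turn":[0,0,0]}
    - {"travel":[0,0,0],"turn":[0,0,0]}
    - {"travel":[0,0,0],"turn":[0,0,0]}

```text
time: 8.7
position: [0.455, -0.1187, 0.1235]
tool_rot: [3.14, -0.002, 0.003]
ft_force: [-6.5, 1.1, 19.7]
grip_width: 0.471
grip_force: 39.9
```

>>> step_arm:
  commands:
    - {"travel":[0,0,0],"turn":[0,0,0]}
    - {"travel":[0,0,0],"turn":[0,0,0]}
    - {"travel":[0,0,0],"turn":[0,0,0]}
    - {"travel":[0,0,0],"turn":[0,0,0]}

```text
time: 9.1
position: [0.4549, -0.1187, 0.1235]
tool_rot: [3.14, -0.002, 0.003]
ft_force: [-5.5, 0.4, 19.8]
grip_width: 0.471
grip_force: 39.9
```

>>> step_arm:
  commands:
    - {"travel":[0,0,-0.003],"turn":[0,0,0]}
    - {"travel":[0,0,-0.006],"turn":[0,0,0]}
    - {"travel":[0,0,-0.009],"turn":[0,0,0]}
    - {"travel":[0,0,-0.012],"turn":[0,0,0]}
    - {"travel":[0,0,-0.0135],"turn":[0,0,0]}

```text
time: 9.6
position: [0.4546, -0.1187, 0.1347]
tool_rot: [3.141, -0.001, 0.003]
ft_force: [0.9, -0.4, 2.2]
grip_width: 0.472
grip_force: 39.9
```

>>> step_arm:
  commands:
    - {"travel":[0,0,0],"turn":[0,0,0]}
    - {"travel":[0,0,0],"turn":[0,0,0]}

```text
time: 9.8
position: [0.4545, -0.1187, 0.1343]
tool_rot: [3.141, -0.001, 0.003]
ft_force: [1.0, -0.8, 2.8]
grip_width: 0.474
grip_force: 39.9
```

>>> step_arm:
  commands:
    - {"travel":[0,0,-0.0005],"turn":[0,0,0]}
    - {"travel":[0,0,-0.001],"turn":[0,0,0]}
    - {"travel":[0,0,-0.001],"turn":[0,0,0]}
    - {"travel":[0,0,-0.001],"turn":[0,0,0]}

```text
time: 10.2
position: [0.4542, -0.1185, 0.1351]
tool_rot: [3.141, -0.001, 0.001]
ft_force: [1.8, -1.1, 3.7]
grip_width: 0.475
grip_force: 39.9
```

>>> step_arm:
  commands:
    - {"travel":[0,0,-0.0005],"turn":[0,0,0]}
    - {"travel":[0,0,-0.0005],"turn":[0,0,0]}
    - {"travel":[0,0,-0.0005],"turn":[0,0,0]}

```text
time: 10.5
position: [0.4539, -0.1183, 0.1355]
tool_rot: [3.142, -0.001, 0.0]
ft_force: [2.6, -1.3, 3.1]
grip_width: 0.477
grip_force: 39.9
```

>>> step_arm:
  commands:
    - {"travel":[0,0,-0.0005],"turn":[0,0,0]}
    - {"travel":[0,0,-0.001],"turn":[0,0,0]}
    - {"travel":[0,0,-0.001],"turn":[0,0,0]}

```text
time: 10.8
position: [0.4527, -0.1178, 0.1358]
tool_rot: [-3.141, 0.001, 0.004]
ft_force: [-0.3, -0.3, 0.4]
grip_width: 0.474
grip_force: 39.9
```

>>> step_arm:
  commands:
    - {"travel":[0,0,0],"turn":[0,0,0]}
    - {"travel":[0,0,0],"turn":[0,0,0]}
    - {"travel":[0,0,0],"turn":[0,0,0]}
    - {"travel":[0,0,0],"turn":[0,0,0]}
    - {"travel":[0,0,0],"turn":[0,0,0]}
  gripper: 0.85
  force: 10

```text
time: 11.3
position: [0.4538, -0.1183, 0.1365]
tool_rot: [3.142, -0.001, -0.0]
ft_force: [0.1, -0.1, -0.5]
grip_width: 0.812
grip_force: 0.0
```

>>> step_arm:
  commands:
    - {"travel":[0,0,0],"turn":[0,0,0]}
    - {"travel":[0,0,-0.005],"turn":[0,0,0]}
    - {"travel":[0,0,-0.02],"turn":[0,0,0]}
    - {"travel":[0,0,-0.04],"turn":[0,0,0]}
    - {"travel":[0,0,-0.07],"turn":[0,0,0]}

```text
time: 11.8
position: [0.4528, -0.1181, 0.2064]
tool_rot: [-3.141, 0.001, 0.004]
ft_force: [0.4, -0.6, 0.4]
grip_width: 0.847
grip_force: 0.0
```

>>> step_arm:
  commands:
    - {"travel":[0,0,-0.03],"turn":[0,0,0]}
    - {"travel":[0,0,-0.06],"turn":[0,0,0]}
    - {"travel":[0,0,-0.08],"turn":[0,0,0]}
    - {"travel":[0,0,-0.08],"turn":[0,0,0]}

```text
time: 12.2
position: [0.4556, -0.1186, 0.29]
tool_rot: [3.139, -0.001, 0.009]
ft_force: [0.5, -0.2, -0.4]
grip_width: 0.851
grip_force: 0.0
```

```bash
python3 -c "
from h import *
s=snap('pics/w5.png')
a=ctrl.get_image('scene')[:,:,::-1][130:270,290:470];b=ctrl.get_image('side')[:,:,::-1][110:250,270:450]
cv2.imwrite('pics/m5.png',np.hstack([cv2.resize(q,(400,311),interpolation=cv2.INTER_CUBIC) for q in(a,b)]))
go([.454,-.117,.16])
"
```

```text
t 12.35 pos [ 0.4534 -0.1183  0.2857] F [ 0.9 -0.6 -0.2] g 0.848 0.0
travel [ 0.0008 -0.0012  0.1257] turn [-0.02  0.07 -0.05]
```

View pics/m5.png

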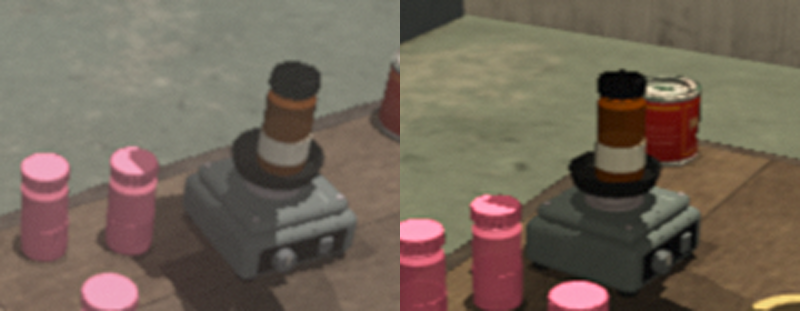

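The jar stands in the cup with the gripper clear of it. In the scene crop the lid top centre is at about (295,76) and the foot is near (282,165); in the side crop they are at (222,80) and about (221,180). I'll check its verticality by projection.

```bash
python3 -c "
from h import *
for n,o in (('scene',(290,130)),('side',(270,110))):
    for z in (.082,.127,.172): print(n,z,((proj(n,[.4535,-.118,z])-o)*2.222).round(1))
"
```

```text
scene 0.082 [275.9 159.6]
scene 0.127 [283.4 116. ]
scene 0.172 [291.4  69.6]
side 0.082 [215.4 175.4]
side 0.127 [216.4 126.8]
side 0.172 [217.5  76.4]
```

The jar's lean in the picture matches a true vertical, and the cup rim is back at its "up" position in both views. Handing in.

```bash
python3 -c "
from bench import ctrl
print(ctrl.close_job())"
```

```text
the job is handed in; nothing more can be done
None
```

The tall jar was pressed to the mixer's hard stop and held there for about 2 s; it now stands upright in the raised cup, the short jar was left untouched, and the job is handed in after about 12.4 s of robot time.

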